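Wedge the self-closing reagent cabinet open and fetch the amber bottle

ROBOT

A 7-joint arm with a two-finger parallel gripper is mounted at the origin on the work surface. World frame = base frame: x ahead of the robot, y to its left, z up, the work surface at z = 0. Lengths are in m, angles in rad, forces in N, time in s.
With the tool pointing down it reaches from about 0.4 to 0.85 m from the base axis. Payload 10.4 kg.
Tool frame: the origin (TCP) lies midway between the tips of the shut fingers; the grasp point (between the pads) lies behind it (env.grip_point_offset is the x of the grasp point in the tool frame, in m); x points along the fingers, z is the direction in which the jaws open and shut, and the axes are right-handed (so a half turn about x gives the same grasp; the last joint's range is limited). The gripper opens to 85 mm and grips with 20 to 120 N. Pads are 22 mm wide; open, the fingers measure 114 mm over their backs; the gripper's body (76 mm by 85 mm) begins 54 mm behind the grasp point. The pads swing forward as they close: fully open they stand 13 mm farther back than shut.
Start: joints at [1.124, 0.332, -0.065, 1.46, 0.022, 1.35, -0.088], TCP at [0.257, -0.57, 0.231] pointing down, gripper open.
Joint ranges: [-2.6, 2.6], [-0.5, 2.12], [-1.47, 1.34], [0.16, 2.42], [-1.27, 4.41], [0.06, 2.06], [-2.6, 2.6]. Speed limits (rad/s): [2.22, 2.22, 2.79, 2.79, 3.14, 3.14, 3.14].

INTERFACE

Orientations are given as a unit quaternion [w, x, y, z].
In Python, from cell import env, jaws, get_image, ticket gives the robot as it stands. Calls block until the motion is done:
- env.goto(position, orientation): joint-space move of the TCP to a pose.
- env.servo_line(position, vel=0.15, rotation=None): straight line of the TCP; rotation=None keeps the orientation; vel is the mean speed in m/s.
- env.goto_joints(angles): joint-space move.
- jaws.command_gripper(opening, strength=None): finger opening in m; strength is the grip in N (None keeps the last); returns when the fingers have stopped.
- env.wait(seconds).
- env.ik(position, orientation): joint angles nearest the present ones, or None.
- get_image(name): name is "side" or "top"; returns a dict with "img" (480x640x3 uint8, red, green, blue), "depth" (480x640 float32, m along the optical axis (not along the pixel's ray), 0 where there is no reading), "camera_matrix" (3x3 intrinsics, pixels), "world_from_camera" (4x4, takes a point from camera to world coordinates). Camera axes: x right, y down, z forward; pixel columns grow to the right and rows downward; lengths in m; the calibration is good to about 2 mm. A picture is of the moment at which its call begins.
A pose or a line that the arm cannot do raises env.IKError and nothing moves.
- ticket.sign_off(): hands the job in, once; it reports no verdict.
Readings, each from a call of its own:
- env.read_t(): time.
- env.read_qpos(): joint angles.
- env.read_joint_velocities(): joint speeds.
- env.read_joint_efforts(): joint torques, N m.
- env.read_ee_pos(): TCP position.
- env.read_tcp_rot(): TCP orientation.
- env.read_wrist_force(): force on the tool from outside, world axes, zero at the start.
- env.read_moment(): the same for the moment, N m.
- env.read_opening(): finger opening in m.
Only numpy, scipy, OpenCV 4.12 (cv2) and the standard library are available. Lean on these libraries where they do the work, as an engineer would, in place of code of your own. Each camera call takes 0.05 s, during which the arm holds its last target.

TASK

Prop the self-closing door of the clear reagent cabinet open at about a right angle with the yellow wedge: the blue pull along the door's free edge stands clear of the cabinet's side, so the wedge in your hand can hook it from behind and draw it open; leave the wedge flat on the bench on the inner side of the door with its thin end jammed under the door. Only then reach in, take out the amber bottle with the blue cap, keep it upright and set it down gently, standing in the spill tray. Leave the door wedged open, because the cabinet is to be restocked next, and do not disturb the other things.

Things in the scene. Friction and masses are not known exactly. Their poses are not given: they have to be found in the camera images.
- cabinet: Reagent cabinet, 220 deep (x) x 230 wide (y) x 310 mm high: white frame, clear panes. Fixed. Origin: centre of its underside on the bench; open front, closed by the door, on its -x side. Inner floor 30 mm above the bench; spill lip along the front edge 6 mm thick, top 45 mm above the bench. Opening 206 mm wide between the posts, its top 298 mm above the bench.
- door_angle (a joint): Door angle in rad, 0 = shut, stop at 1.75. Hinged on the cabinet's +y side, it opens towards the robot (cabinet's -x), clockwise seen from above. A damped spring closes it whenever it is let go: 0.14 N m when shut, 0.31 N m at 1.4 rad, i.e. 0.5 to 1.2 N at the free edge. Drawn open by the jammed wedge it takes 10 to 20 N, because the wedge also drags on the bench.
- door_hinge (a point): The hinge axis of the door (vertical) at bench height: 117 mm in front of the cabinet's origin and 115 mm to its +y side. Axes as the cabinet's.
- pull (a point): Middle of the blue pull, a plate 10 mm thick and 42 mm wide along the door's free edge over its full height, 251 mm from the hinge axis. It stands out 40 mm past the cabinet's side wall, so one can get behind it from the side and draw the door open. Turns with the door.
- door: The door with its pull, 14 mm thick, 290 mm high: white frame, clear pane, smooth steel strip along the lower edge. Origin on the hinge axis at its underside, 15 mm above the bench (the gap under the door). Its -y axis runs along the door to the free edge, 270 mm away; -x points out of the outer face; inner face at x = +7 mm. Turns with the door.
- wedge: Yellow door wedge, rubber sole, loose, 0.25 kg, 130 (x) x 44 mm (y). Origin: centre of its underside. Thin end at x = -65 mm, 5 mm high; smooth slope up to 26 mm at x = +30; from there to x = +65 the heel to hold it by, 40 mm high, upright sides. The slope is 15 mm high, like the gap under the door, 45 mm from the thin end. The sole grips the bench: a closing door jams on the slope and stays.
- wedge_tip (a point): Middle of the wedge's thin end, at its underside (65 mm from the wedge's origin along its -x).
- bottle: Wanted bottle: amber with blue cap and blank label, 58 mm diameter, 125 mm high with its cap, straight-sided up to 75 mm, 0.4 kg (varies 0.8 to 1.2 times), loose, standing in the cabinet close behind the opening, seen through the panes. Origin: centre of its underside, z up.
- tray: White spill tray with a blue liner, 140 (x) x 170 mm (y), walls 28 mm high and 4 mm thick, floor 5 mm above its underside, loose, on the bench to the robot's right. Origin: centre of its underside.
- tube_rack: Bystander: blue rack of capped test tubes, 90 (x) x 150 (y) x 102 mm high; its place and the tray's may be swapped. Origin: centre of its underside.
- jar_white: Bystander: white jar with white lid, 58 mm diameter, 115 mm high, in the back of the cabinet. Origin: centre of its underside.
- jar_red: Bystander: white bottle with a red cap, 56 mm diameter, 130 mm high, in the back of the cabinet. Origin: centre of its underside.
- wash_bottle: Bystander: white bottle with a red cap, 62 mm diameter, 160 mm high, on the bench. Origin: centre of its underside.
- detergent: Bystander: yellow bottle with a white cap, 68 mm diameter, 190 mm high, on the bench left of the cabinet. Origin: centre of its underside.
- beaker: Bystander: glass beaker, 70 mm diameter, 90 mm high, on the bench left of the cabinet. Origin: centre of its underside.
There are look-alikes about, which are no part of the job. What is shaped like the wedge but purple is not meant.

How it is judged:
By the outcome, as a careful person would: the job done as asked, in the order asked, and still so for the second after the job is handed in, with the robot touching nothing.
It also fails if it takes over 72 s, if anything falls off the work surface, if the arm or the gripper's body presses on something with over 40 N, if the wrist force passes 120 N, or if a joint passes its speed limit or range.

## Working session

There is one attempt and no reset: what is moved stays moved. The work goes in short steps, each a Python script; the robot and the scene stay as the last script left them, time stands still between calls to the robot, and variables do not carry over. Pictures are saved under pics/ and viewed, and the job is handed in when it is done.

```bash
ls; mkdir -p pics; python3 - <<'E'
from cell import env,jaws,get_image,ticket
import cv2,numpy as np
for n in("side","top"):
    d=get_image(n); cv2.imwrite(f"pics/{n}0.png",d["img"][:,:,::-1]); np.savez(f"{n}0.npz",**d)
    print(n,d["camera_matrix"].round(1).tolist(),d["world_from_camera"].round(4).tolist())
print(env.read_t(),env.grip_point_offset,env.read_tcp_rot(),env.read_ee_pos())
E
```

```text
pics
side [[472.6, 0.0, 322.7], [0.0, 472.6, 249.4], [0.0, 0.0, 1.0]] [[-0.7208, -0.6634, 0.2009, 0.3336], [-0.6931, 0.6889, -0.2119, 0.2737], [0.0022, -0.292, -0.9564, 1.114], [0.0, 0.0, 0.0, 1.0]]
top [[561.7, 0.0, 319.6], [0.0, 561.7, 238.9], [0.0, 0.0, 1.0]] [[0.0071, -0.9945, 0.1046, 0.4181], [-1.0, -0.0076, -0.0041, 0.0519], [0.0048, -0.1045, -0.9945, 1.3969], [0.0, 0.0, 0.0, 1.0]]
0.1 -0.0187 [ 0.59359008  0.383867    0.59438606 -0.38340861] [ 0.25688679 -0.56939671  0.23057688]
```

View pics/side0.png

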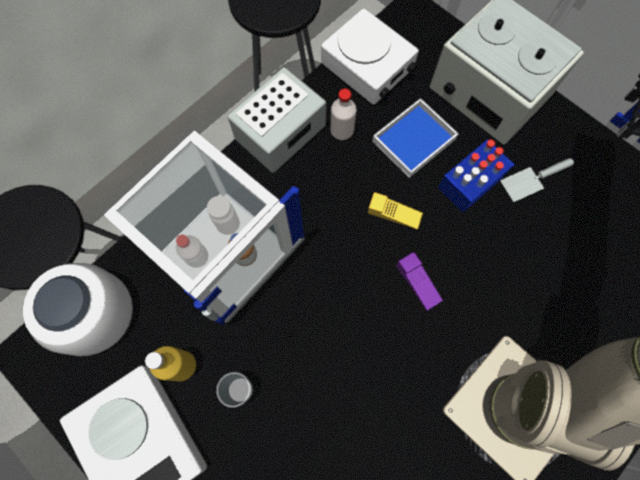

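View pics/top0.png

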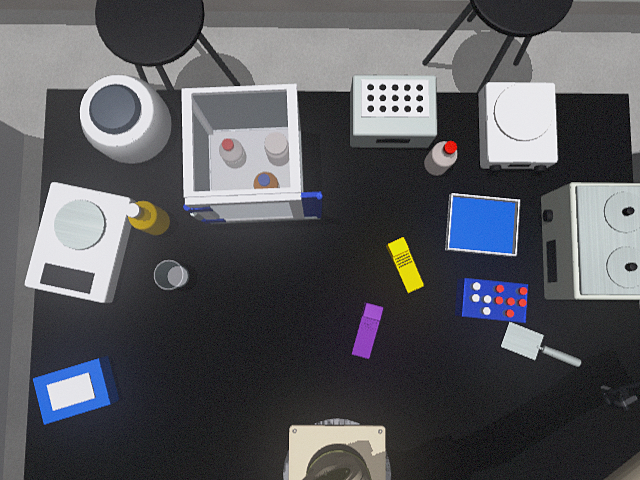

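```bash
cat > h.py <<'E'
import numpy as np,cv2
def load(n): return dict(np.load(n+".npz"))
def cloud(d):
    K=d["camera_matrix"];T=d["world_from_camera"];z=d["depth"]
    v,u=np.mgrid[:480,:640]
    P=np.stack([(u-K[0,2])/K[0,0]*z,(v-K[1,2])/K[1,1]*z,z],-1)
    return P@T[:3,:3].T+T[:3,3]
def ray(d,u,v,h):
    K=d["camera_matrix"];T=d["world_from_camera"]
    r=T[:3,:3]@np.array([(u-K[0,2])/K[0,0],(v-K[1,2])/K[1,1],1.]);o=T[:3,3]
    return o+r*(h-o[2])/r[2]
def proj(d,p):
    K=d["camera_matrix"];T=d["world_from_camera"]
    c=T[:3,:3].T@(np.asarray(p)-T[:3,3]); return (K@c/c[2])[:2]
def hsv(d): return cv2.cvtColor(d["img"],cv2.COLOR_RGB2HSV)
E
python3 - <<'E'
from h import *
for n,box in(("side0",(355,180,435,240)),("top0",(375,225,435,300))):
    d=load(n);C=cloud(d);H=hsv(d)
    m=(H[...,0]>18)&(H[...,0]<35)&(H[...,1]>120)&(H[...,2]>60)
    x0,y0,x1,y1=box;b=np.zeros_like(m);b[y0:y1,x0:x1]=1;m&=b
    P=C[m];P=P[d["depth"][m]>0]
    print(n,m.sum(),P.min(0).round(3),P.max(0).round(3))
    for lo,hi in((0.0,.012),(.012,.02),(.02,.033),(.035,.05)):
        s=P[(P[:,2]>lo)&(P[:,2]<hi)]
        if len(s):print(lo,hi,len(s),s.mean(0).round(3))
    s=P[P[:,2]>.034][:,:2].astype(np.float32); print("heel",cv2.minAreaRect(s))
    print("all",cv2.minAreaRect(P[:,:2].astype(np.float32)))
    # cabinet top
    t=(C[...,2]>.303)&(C[...,2]<.318)&(d["depth"]>0)&(C[...,0]>.4)&(C[...,1]>-.2)
    s=C[t][:,:2].astype(np.float32); r=cv2.minAreaRect(s); print("cab",t.sum(),r,cv2.boxPoints(r).round(3).tolist())
    # tray blue
    # crops
a=load("side0")["img"][170:320,180:440,::-1];b=load("top0")["img"][80:300,170:430,::-1]
cv2.imwrite("pics/c1.png",cv2.resize(a,None,fx=3,fy=3,interpolation=cv2.INTER_CUBIC));cv2.imwrite("pics/c2.png",cv2.resize(b,None,fx=2.7,fy=2.7,interpolation=cv2.INTER_CUBIC))
E
```

```text
side0 1122 [ 0.435 -0.219 -0.005] [ 0.582 -0.119  0.047]
0.0 0.012 349 [ 0.477 -0.179  0.007]
0.012 0.02 269 [ 0.495 -0.167  0.016]
0.02 0.033 211 [ 0.52  -0.155  0.024]
0.035 0.05 227 [ 0.547 -0.145  0.04 ]
heel ((0.5467170476913452, -0.14622430503368378), (0.03418838977813721, 0.04472208768129349), 25.02570152282715)
all ((0.5074704885482788, -0.17464235424995422), (0.1370091289281845, 0.06637327373027802), 24.339807510375977)
cab 15125 ((0.726352870464325, 0.18290333449840546), (0.2364548146724701, 0.2715071141719818), 2.9561593532562256) [[0.6010000109672546, 0.31200000643730164], [0.6150000095367432, 0.04100000113248825], [0.8510000109672546, 0.05299999937415123], [0.8370000123977661, 0.32499998807907104]]
top0 1026 [ 0.432 -0.212 -0.007] [ 0.567 -0.118  0.048]
0.0 0.012 265 [ 0.463 -0.181  0.008]
0.012 0.02 253 [ 0.487 -0.169  0.016]
0.02 0.033 233 [ 0.514 -0.157  0.024]
0.035 0.05 249 [ 0.545 -0.144  0.04 ]
heel ((0.5405116081237793, -0.14687491953372955), (0.045441579073667526, 0.04521029442548752), 27.439321517944336)
all ((0.5015039443969727, -0.16743618249893188), (0.1329316794872284, 0.052773114293813705), 23.869400024414062)
cab 13369 ((0.724269688129425, 0.18614375591278076), (0.23596368730068207, 0.2704383432865143), 3.048177719116211) [[0.5989999771118164, 0.3149999976158142], [0.6140000224113464, 0.04500000178813934], [0.8489999771118164, 0.05700000002980232], [0.8349999785423279, 0.3269999921321869]]
```

View pics/c1.png

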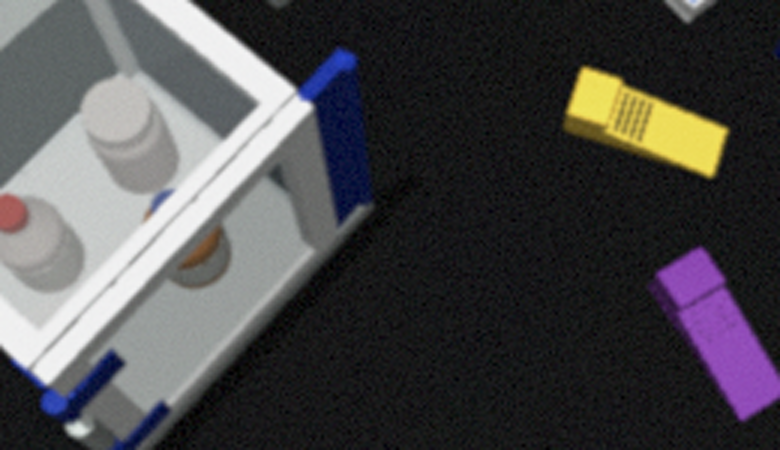

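View pics/c2.png

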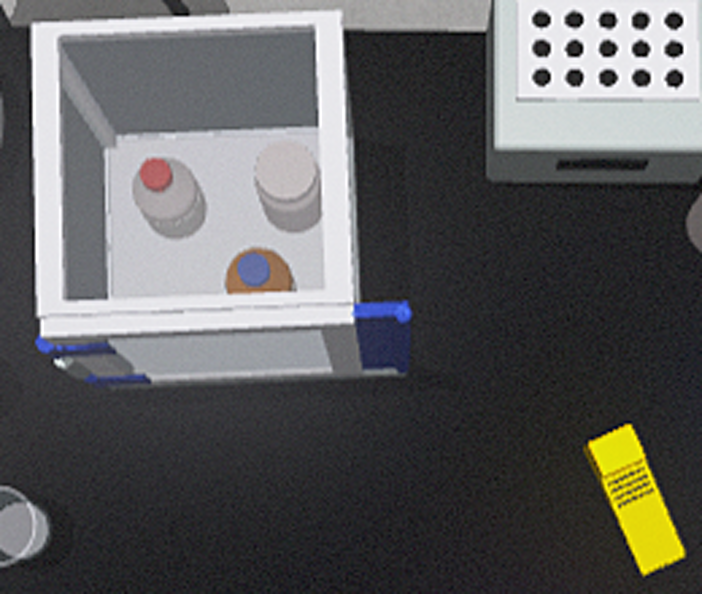

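```bash
python3 - <<'E'
from h import *
d=load("top0");C=cloud(d);H=hsv(d);ds=load("side0");Cs=cloud(ds)
# heater + wash bottle extents from both
def ext(c,x0,x1,y0,y1,zmin=.02):
    m=(c[...,0]>x0)&(c[...,0]<x1)&(c[...,1]>y0)&(c[...,1]<y1)&(c[...,2]>zmin)
    P=c[m]; return len(P),P.min(0).round(3),P.max(0).round(3)
# height map between cabinet and heater, coarse grid
for nm,c,dd in(("top",C,d),("side",Cs,ds)):
    P=c[dd["depth"]>0]
    print(nm)
    for x in np.arange(.84,.50,-.02):
        row=[]
        for y in np.arange(.08,-.40,-.02):
            s=P[(abs(P[:,0]-x)<.01)&(abs(P[:,1]-y)<.01)]
            row.append("%3d"%(1000*np.percentile(s[:,2],95)) if len(s) else "  .")
        print("%.2f"%x," ".join(row))
# tray: blue liner
for dd,c,b in((d,C,(440,190,525,260)),(ds,Cs,(365,95,465,180))):
    h=hsv(dd);m=((h[...,0]>100)&(h[...,0]<125)&(h[...,1]>150)).astype(np.uint8)
    bb=np.zeros_like(m);bb[b[1]:b[3],b[0]:b[2]]=1;m&=bb
    P=c[(m>0)&(dd["depth"]>0)];print("tray",len(P),P[:,2].mean(),cv2.minAreaRect(P[abs(P[:,2]-.007)<.015][:,:2].astype(np.float32)))
# bottle cap: blue inside the cabinet
h=hsv(d);m=(h[...,0]>100)&(h[...,0]<125)&(h[...,1]>90);m[:,:255]=0;m[:,280:]=0;m[:170]=0;m[190:]=0
v,u=np.nonzero(m);print("cap top",len(u),u.mean(),v.mean(),u.min(),u.max(),v.min(),v.max())
for hh in(.15,.155):print(ray(d,u.mean(),v.mean(),hh).round(4))
print(d["depth"][v,u].mean(),C[v,u].mean(0))
h=hsv(ds);m=(h[...,0]>100)&(h[...,0]<125)&(h[...,1]>80);m[:,:225]=0;m[:,255:]=0;m[:225]=0;m[250:]=0
v,u=np.nonzero(m);print("cap side",len(u),u.mean(),v.mean()); print(list(zip(u,v))[:20]);print(ray(ds,u.mean(),v.mean(),.155))
E
```

```text
top
0.84   4   5   8   6   6 104 114 117 115 115 115 116 115 116 115 114   1   6   4   5   4   4  89 101
0.82   7   5   4   4   5 106 115 114 115 114 113 114 114 114 114 114   6   5   5   6   4   4  88  99
0.80   4   5   5   6   5  87 111 111 111 111 112 111 112 111 111 112   7   .   .   6   5   5  87  90
0.78   4   4   4   5   5   4   4   5   5   4   5   4   6   4   5 113 162 160   .   4   5   5  88  91
0.76   5   6   6   4   5   4   5   7   5   5   4   4   5   5   4 118 163 163 106   4   5   5  87  89
0.74   5   4   5   5   5   4   5   4   5   5   4   4   5   6   6 109 155 126  92   5   6   6  82  81
0.72   5   5   5   5   5   4   5   4   6   4   4   6   5   6   4   5  51   5   6   4   5   5   5   4
0.70 294   4   5   4   4   4   6   5   6   6   5   3   6   7   4   5   5   5   4   5   5   5   4   5
0.68 311   4   4   4   5   5   5   6   5   4   5   7   4   5   5   4   5   5  30  29  29  29  30  22
0.66 312   .   5   4   4   5   5   5   5   5   4   6   5   5   4   4   4   3  29  11   9  10  25  29
0.64 312   .   5   5   3   5   6   5   5   5   5   4   5   5   4   5   5   4  31  10  
[... 2442 characters left out ...]
352009773254395), 84.70891571044922)
tray 2520 0.009184652377006539 ((0.6093871593475342, -0.3725656270980835), (0.23759649693965912, 0.2504144012928009), 47.252777099609375)
cap top 96 263.4375 179.57291666666666 258 269 174 185
[0.6829 0.1744 0.15  ]
[0.6818 0.1739 0.155 ]
1.1072608 [0.6494632  0.15895352 0.30737391]
cap side 10 232.6 236.1
[(np.int64(234), np.int64(234)), (np.int64(235), np.int64(234)), (np.int64(233), np.int64(235)), (np.int64(234), np.int64(235)), (np.int64(232), np.int64(236)), (np.int64(233), np.int64(236)), (np.int64(231), np.int64(237)), (np.int64(232), np.int64(237)), (np.int64(231), np.int64(238)), (np.int64(231), np.int64(239))]
[0.69446711 0.17338248 0.155     ]
```

```bash
cat >> h.py <<'E'
from scipy.spatial.transform import Rotation as Rn
OFF=.0187
CAB=np.array([.7313,.2049]);CY=np.radians(3.0)
def rot2(a): return np.array([[np.cos(a),-np.sin(a)],[np.sin(a),np.cos(a)]])
def cabw(p): return CAB+rot2(CY)@np.asarray(p)
HINGE=CAB+rot2(CY)@np.array([-.117,.115])
def quat(x,z):
    x=np.asarray(x,float);x/=np.linalg.norm(x);z=np.asarray(z,float);z=z-x*(z@x);z/=np.linalg.norm(z)
    q=Rn.from_matrix(np.stack([x,np.cross(z,x),z],1)).as_quat(); return np.r_[q[3],q[:3]]
def wtool(origin,psi,h,lean,sign,gz=.026,dx=.0475):
    """wedge origin xy, tip-direction yaw psi, wedge lifted by h -> TCP pose"""
    a=np.array([np.cos(psi),np.sin(psi),0]);up=np.array([0,0,1.])
    x=-np.cos(lean)*up+np.sin(lean)*a
    z=sign*np.cross(up,a)
    G=np.array([*origin,0])-dx*a+up*(gz+h)
    return G+OFF*x,quat(x,z)
def wdoor(al,r,phi,s,h,lean,sign,**k):
    """wedge whose axis crosses door inner lower edge at radius r, s m from tip"""
    R=rot2(CY-al);c=HINGE+R@np.array([.007,-r])
    psi=CY+np.pi-al-phi
    a=np.array([np.cos(psi),np.sin(psi)])
    return wtool(c-a*(.065-s),psi,h,lean,sign,**k)
E
python3 - <<'E'
from h import *
from cell import env
for lean in(0,.15,.3):
  for sg in(1,-1):
    L=[]
    W=(.503,-.165);ps=np.radians(204.5)
    L.append(env.ik(*wtool(W,ps,0,lean,sg)));L.append(env.ik(*wtool(W,ps,.1,lean,sg)))
    f=np.radians(45)
    L.append(env.ik(*wdoor(0,.267,f,-.01,.002,lean,sg)))
    L.append(env.ik(*wdoor(0,.267,f,.035,.002,lean,sg)))
    for al,r,p in((.3,.26,.5),(.6,.25,.3),(.9,.24,.1),(1.2,.23,0),(1.4,.225,0),(1.57,.225,0)):
        L.append(env.ik(*wdoor(al,r,p,.04,.002,lean,sg)))
    print(lean,sg)
    for q in L: print("   ",None if q is None else np.round(q,2))
# bottle
for pitch in(.2,.5,.8):
  for y in(-.2,0,.2):
   for sg in(1,-1):
    p=np.array([.682,.174,.085]);hd=CY+y
    x=np.array([np.cos(pitch)*np.cos(hd),np.cos(pitch)*np.sin(hd),-np.sin(pitch)])
    z=sg*np.array([-np.sin(hd),np.cos(hd),0])
    q=env.ik(p+OFF*x,quat(x,z));print(pitch,y,sg,None if q is None else np.round(q,2))
E
```

```text
0 1
    [ 0.54  0.47 -0.44  1.82  0.25  0.91 -1.15]
    [ 0.56  0.34 -0.45  1.75  0.16  1.09 -1.09]
    [ 0.18  0.74 -0.29  1.36  0.22  1.08 -2.45]
    [ 0.18  0.68 -0.33  1.47  0.24  1.03 -2.52]
    [ 0.23  0.54 -0.4   1.71  0.25  0.95 -2.59]
    [-0.94  0.56  0.95  1.96 -0.58  0.92 -2.11]
    [-1.11  0.44  0.96  2.08 -0.47  0.86 -2.39]
    [ 0.74  0.73 -1.39  2.06  0.83  1.09  2.51]
    [ 0.56  0.54 -1.23  2.09  0.63  0.96  2.34]
    [ 0.47  0.54 -1.23  2.09  0.63  0.96  2.08]
0 -1
    [ 1.11  0.86 -1.25  1.79  0.89  1.19  1.58]
    [ 1.12  0.64 -1.24  1.72  0.64  1.25  1.72]
    [ 0.46  0.85 -0.76  1.34  0.6   1.18  0.49]
    [ 0.45  0.79 -0.76  1.45  0.57  1.13  0.43]
    [ 0.43  0.6  -0.68  1.7   0.44  1.    0.42]
    [ 0.49  0.5  -0.78  1.88  0.43  0.93  0.23]
    [ 0.62  0.5  -1.03  2.    0.54  0.94 -0.07]
    [ 0.44  0.4  -0.96  2.07  0.42  0.88 -0.34]
    [ 0.27  0.34 -0.87  2.1   0.35  0.85 -0.58]
    [ 0.29  0.39 -1.    2.09  0.43  0.88 -0.91]
0.15 1
    [ 0.5   0.55 -0.46  1.71  0.35  1.09 -1.25]
    [ 0.5   0.43 -0.46  1.65  0.27  1.25 -1.18]
    [ 0.21  0.82 -0.3   1.23
[... 2052 characters left out ...]
.04  0.94  2.31  2.98  1.1  -2.34]
0.2 0.2 -1 [-1.44  1.38  1.13  2.31  2.97  1.07  0.41]
0.5 -0.2 1 [-0.72  0.46  0.13  2.14  2.05  0.69 -1.06]
0.5 -0.2 -1 [-0.9   0.48  0.33  2.15  2.06  0.62  2.  ]
0.5 0 1 [ 0.3   0.6  -0.86  2.16  2.37  0.84 -0.76]
0.5 0 -1 [ 0.13  0.52 -0.66  2.17  2.38  0.78  2.26]
0.5 0.2 1 [ 0.76  0.93 -1.25  2.18  2.55  0.79 -0.35]
0.5 0.2 -1 [ 0.6   0.72 -1.05  2.18  2.62  0.7   2.51]
0.8 -0.2 1 [ 0.16  0.51 -0.78  1.97  1.58  0.73 -0.28]
0.8 -0.2 -1 [-1.33  0.59  0.97  2.05  0.12  0.12 -2.43]
0.8 0 1 [ 0.46  0.6  -1.04  2.01  1.73  0.67 -0.11]
0.8 0 -1 None
0.8 0.2 1 [ 0.41  0.49 -0.85  2.04  1.72  0.35  0.01]
0.8 0.2 -1 [-0.86  0.38  0.58  2.1   4.23  0.12  0.3 ]
```

```bash
cat > a.py <<'E'
from h import *
from cell import env,jaws,get_image,ticket
LEAN=.2;SG=-1
def snap(tag):
    for n in("side","top"):
        d=get_image(n);np.savez(n+tag+".npz",**d)
    a=load("side"+tag)["img"];b=load("top"+tag)["img"]
    cv2.imwrite("pics/"+tag+".png",cv2.resize(np.hstack([a[60:420,80:560],b[60:420,80:560]])[:,:,::-1],(800,300),interpolation=cv2.INTER_AREA))
def st(m=""): print(m,"t%.2f"%env.read_t(),"F",env.read_wrist_force().round(1),"p",env.read_ee_pos().round(4),"op %.4f"%env.read_opening())
E
python3 - <<'E'
from a import *
W=(.503,-.165);ps=np.radians(204.5)
p,q=wtool(W,ps,.06,LEAN,SG); env.goto(p,q); st("above")
p,q=wtool(W,ps,0,LEAN,SG); env.servo_line(p,vel=.12); st("down")
jaws.command_gripper(.04,100); st("grip")
snap("s1")
E
```

```text
above t2.05 F [ 0.2 -0.2 -0.2] p [ 0.5426 -0.1479  0.0675] op 0.0852
down t2.70 F [0.1 0.2 0.8] p [ 0.5429 -0.1465  0.0076] op 0.0860
grip t3.17 F [0.3 0.7 5.9] p [ 0.5434 -0.1468  0.0085] op 0.0427
```

View pics/s1.png

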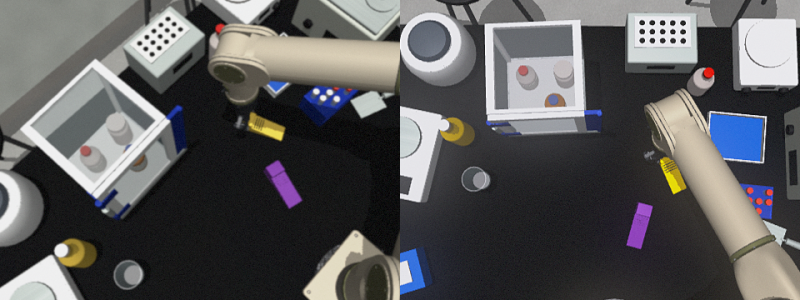

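```bash
python3 - <<'E'
from a import *
p,q=wtool((.503,-.165),np.radians(204.5),.04,LEAN,SG); env.servo_line(p,vel=.15); st("lift")
f=np.radians(45)
p,q=wdoor(0,.267,f,-.012,.04,LEAN,SG); off=np.array([0,-.05,0]); env.goto(p+off,q); st("pre")
p,q=wdoor(0,.267,f,-.012,.003,LEAN,SG)
env.servo_line(p+off,vel=.12); st("low")
snap("s2")
E
```

```text
lift t3.68 F [ 0.1 -0.4 -3. ] p [ 0.543  -0.1471  0.0477] op 0.0428
pre t4.60 F [-0.8 -0.1 -2.3] p [ 0.7183 -0.0838  0.0466] op 0.0426
low t5.06 F [-0.6  0.8 -1.5] p [ 0.7182 -0.0839  0.0088] op 0.0428
```

View pics/s2.png

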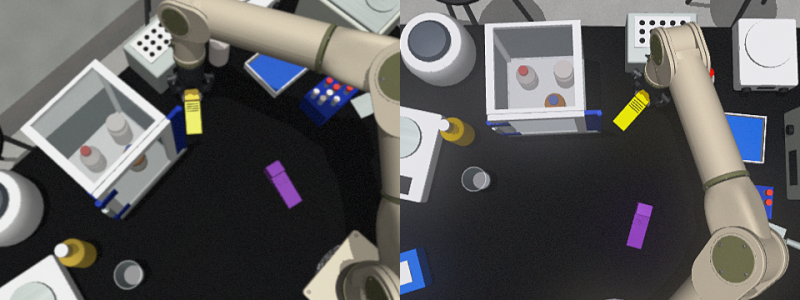

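```bash
python3 - <<'E'
from h import *
for n in("tops2","sides2"):
    d=load(n);C=cloud(d);H=hsv(d)
    m=(H[...,0]>18)&(H[...,0]<35)&(H[...,1]>120)&(H[...,2]>60)&(d["depth"]>0)&(C[...,1]<.1)
    P=C[m];P=P[P[:,2]<.06]; s=P[P[:,2]<.03]
    print(n,len(P),cv2.minAreaRect(s[:,:2].astype(np.float32)),s[:,2].min())
    c=P[:,:2].mean(0);
    hu=cv2.convexHull(np.stack(np.nonzero(m)[::-1],1).astype(np.int32));
    ap=cv2.approxPolyDP(hu,4,True)[:,0]
    for u,v in ap: print((int(u),int(v)),ray(d,u,v,.006).round(3)[:2])
    # predicted tip
from h import wdoor
p=np.array([0,0]);R=rot2(CY);c=HINGE+R@np.array([.007,-.267]);psi=CY+np.pi-np.pi/4;a=np.array([np.cos(psi),np.sin(psi)])
t=c-a*.012+np.array([0,-.05]);n=np.array([-a[1],a[0]]);print("pred tip",t,t+.022*n,t-.022*n)
d=load("tops2")["img"][130:260,270:420,::-1];cv2.imwrite("pics/c3.png",cv2.resize(d,None,fx=4.5,fy=4.5,interpolation=cv2.INTER_CUBIC))
E
```

```text
tops2 936 ((0.6748029589653015, -0.042110100388526917), (0.047825660556554794, 0.10629309713840485), 49.37873458862305) -0.002587664177594373
(378, 173) [ 0.733 -0.1  ]
(375, 187) [ 0.697 -0.092]
(348, 217) [ 0.62  -0.024]
(336, 206) [0.648 0.006]
(368, 168) [ 0.745 -0.075]
sides2 1044 ((0.6943804621696472, -0.06181510537862778), (0.05100676417350769, 0.15551218390464783), 48.53868103027344) -0.005941344171670915
(322, 220) [ 0.621 -0.026]
(303, 220) [0.655 0.007]
(303, 167) [ 0.758 -0.097]
(318, 168) [ 0.728 -0.122]
pred tip [ 0.63832355 -0.01067821] [ 0.62360268 -0.0270274 ] [0.65304443 0.00567097]
```

View pics/c3.png

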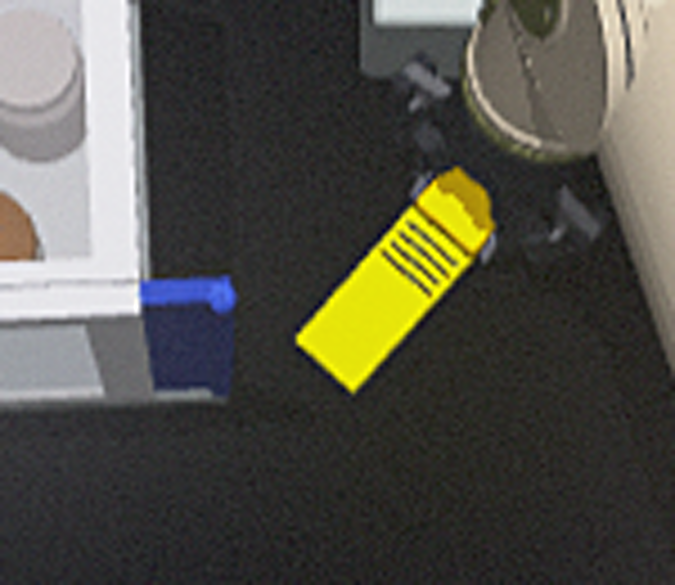

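```bash
python3 - <<'E'
from a import *
f=np.radians(45);h=.0045
p,q=wdoor(0,.267,f,-.012,h,LEAN,SG); env.servo_line(p,vel=.12); st("in")
p,q=wdoor(0,.267,f,.028,h,LEAN,SG); env.servo_line(p,vel=.1); st("under")
for al,r,ph in((.06,.266,.75),(.16,.264,.68)):
    p,q=wdoor(al,r,ph,.03,h,LEAN,SG); env.servo_line(p,vel=.1,rotation=q); st("al%.2f"%al)
snap("s3")
E
```

```text
in t5.72 F [ 1.  -0.6 -1.9] p [ 0.7192 -0.0335  0.0122] op 0.0427
under t6.28 F [-1.2 -0.5 -4.7] p [ 0.6897 -0.008   0.012 ] op 0.0422
al0.06 t6.62 F [ 0.7 -0.3 -9. ] p [ 0.671  -0.0078  0.0118] op 0.0426
al0.16 t7.05 F [  0.7  -2.9 -11.8] p [ 0.6431 -0.0064  0.0119] op 0.0432
```

View pics/s3.png

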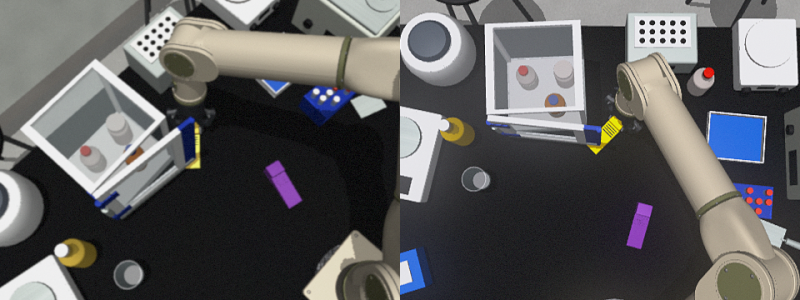

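```bash
python3 - <<'E'
from a import *
h=.0045
for al,r,ph in((.32,.260,.55),(.5,.257,.42),(.68,.254,.3),(.85,.250,.2)):
    p,q=wdoor(al,r,ph,.032,h,LEAN,SG); env.servo_line(p,vel=.12,rotation=q); st("al%.2f"%al)
    if np.linalg.norm(env.read_wrist_force())>30: print("STOP");break
snap("s4")
E
```

```text
al0.32 t7.67 F [ -0.4  -3.6 -15.5] p [0.5991 0.0045 0.0118] op 0.0426
al0.50 t8.22 F [ -0.5  -2.4 -13.3] p [0.5542 0.0202 0.0127] op 0.0427
al0.68 t8.78 F [  0.6  -0.  -15. ] p [0.5123 0.0423 0.0125] op 0.0427
al0.85 t9.29 F [ -0.6  -3.2 -13.2] p [0.477  0.0688 0.0124] op 0.0426
```

View pics/s4.png

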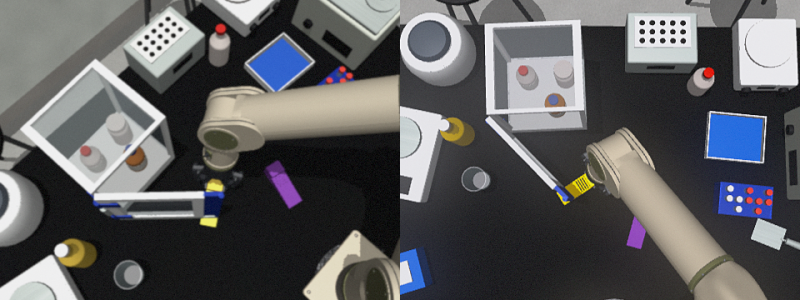

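```bash
python3 - <<'E'
from a import *
h=.0045
for al,r,ph in((1.02,.246,.12),(1.2,.240,.05),(1.38,.235,0),(1.5,.232,0),(1.6,.230,0)):
    p,q=wdoor(al,r,ph,.033,h,LEAN,SG); env.servo_line(p,vel=.12,rotation=q); st("al%.2f"%al)
    if np.linalg.norm(env.read_wrist_force())>35: print("STOP");break
snap("s5")
E
```

```text
al1.02 t9.91 F [  0.1  -2.  -13. ] p [0.4458 0.1005 0.0123] op 0.0426
al1.20 t10.43 F [ -1.6  -2.  -11.8] p [0.4206 0.1372 0.0122] op 0.0425
al1.38 t10.94 F [ -1.2  -2.3 -11.6] p [0.4007 0.1757 0.0121] op 0.0427
al1.50 t11.33 F [ -1.6  -2.4 -11.8] p [0.3886 0.202  0.012 ] op 0.0423
al1.60 t11.68 F [-0.7 -1.9 -6.8] p [0.381  0.2251 0.0124] op 0.0425
```

View pics/s5.png

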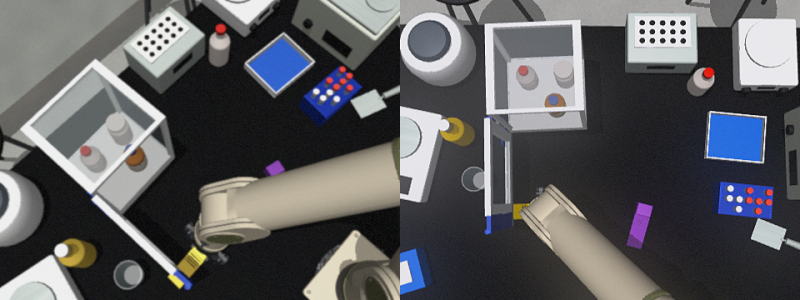

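```bash
python3 - <<'E'
from a import *
for h in(.001,-.001):
    p,q=wdoor(1.6,.230,0,.033,h,LEAN,SG); env.servo_line(p,vel=.05,rotation=q); st("h%.3f"%h)
env.wait(.3); st()
jaws.command_gripper(.06); st("open")
x=Rn.from_quat(np.r_[q[1:],q[0]]).as_matrix()[:,0]
env.servo_line(p-x*.10,vel=.15); st("up")
snap("s6")
d=load("tops6")["img"][180:380,140:400,::-1];cv2.imwrite("pics/c6.png",cv2.resize(d,None,fx=3,fy=3,interpolation=cv2.INTER_CUBIC))
E
```

```text
h0.001 t12.03 F [ 3.2 -4.5 -4.3] p [0.3818 0.2254 0.009 ] op 0.0425
h-0.001 t12.28 F [-1.1 -8.8 15. ] p [0.3819 0.2253 0.0076] op 0.0426
 t12.58 F [-0.4 -9.5 14.8] p [0.3819 0.2254 0.0076] op 0.0426
open t12.90 F [ 0.5  0.9 -0.6] p [0.3804 0.2259 0.0068] op 0.0600
up t13.72 F [ 0.4 -0.5  0.1] p [0.3808 0.2053 0.1042] op 0.0598
```

View pics/c6.png

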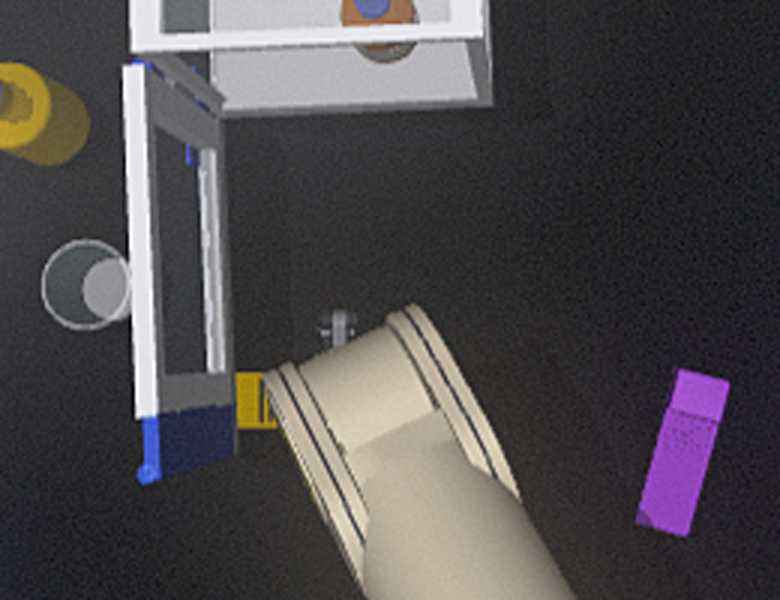

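View pics/s6.png

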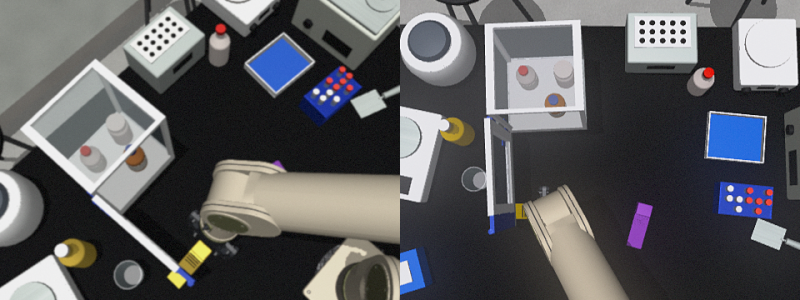

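```bash
python3 - <<'E'
from h import *
ds=load("sides6");d=load("tops6")
a=cv2.resize(ds["img"][190:290,170:310,::-1],(700,500),interpolation=cv2.INTER_CUBIC);cv2.imwrite("pics/c7.png",a)
for n,dd,b in(("top",d,(250,165,285,195)),("side",ds,(215,220,265,265))):
    h=hsv(dd)
    for nm,m in(("cap",(h[...,0]>100)&(h[...,0]<128)&(h[...,1]>70)),("amber",(h[...,0]>4)&(h[...,0]<18)&(h[...,1]>100))):
        bb=np.zeros_like(m);bb[b[1]:b[3]+25,b[0]:b[2]]=1;m=m&bb
        v,u=np.nonzero(m); 
        if len(u): print(n,nm,len(u),u.mean().round(1),v.mean().round(1),u.min(),u.max(),v.min(),v.max(),ray(dd,u.mean(),v.mean(),.15).round(4))
# door top edge: points z .295-.312 in front of the cabinet
C=cloud(d);m=(C[...,2]>.292)&(C[...,2]<.315)&(C[...,0]<.585)&(C[...,0]>.3)&(C[...,1]>.25)&(C[...,1]<.36)
P=C[m][:,:2].astype(np.float32);vx,vy,x0,y0=cv2.fitLine(P,cv2.DIST_HUBER,0,.01,.01).ravel();print("door",len(P),np.degrees(np.arctan2(vy,vx)),x0,y0, cv2.minAreaRect(P))
E
```

```text
top cap 107 263.6 179.4 258 269 174 185 [0.6832 0.174  0.15  ]
top amber 173 266.7 182.3 254 277 173 195 [0.6766 0.1669 0.15  ]
side cap 27 239.7 246.7 231 264 234 289 [0.6679 0.1786 0.15  ]
side amber 295 243.2 249.4 231 261 237 283 [0.6581 0.1776 0.15  ]
door 1093 4.3551936 0.46250826 0.30318338 ((0.4603920578956604, 0.3043203055858612), (0.2490023523569107, 0.016115937381982803), 3.8978912830352783)
```

View pics/c7.png

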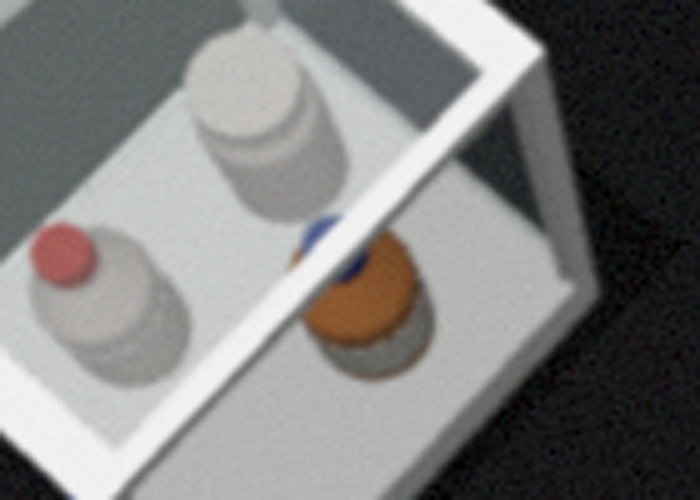

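```bash
python3 - <<'E'
from h import *
from cell import env
ds=load("sides6");d=load("tops6")
print(ray(ds,238,240,.152),ray(ds,245.3,259.5,.032))
for z in(.155,.105,.03):
  print(z,proj(d,[.682,.174,z]).round(1),proj(ds,[.682,.174,z]).round(1))
# jar positions
print("jars",ray(d,275,145,.145),ray(d,228,145,.16), "cab frame bottle",rot2(-CY)@(np.array([.682,.174])-CAB))
B=np.array([.682,.174])
for pitch in(.3,.5,.65):
  for y in(-.4,-.3,-.2,-.1,0):
   for sg in(1,-1):
    hd=CY+y
    x=np.array([np.cos(pitch)*np.cos(hd),np.cos(pitch)*np.sin(hd),-np.sin(pitch)])
    z=sg*np.array([-np.sin(hd),np.cos(hd),0])
    o=[]
    for back in(0,.1,.16):
        p=np.array([*B,.078])-x*back
        q=env.ik(p+OFF*x,quat(x,z));o.append(None if q is None else np.round(q,2).tolist())
    print(pitch,y,sg,o)
print(env.read_qpos().round(2))
E
```

```text
[0.68081891 0.17106064 0.152     ] [0.67599805 0.17961168 0.032     ]
0.155 [263.4 179.5] [236.4 240.1]
0.105 [265.4 184. ] [240.2 247.1]
0.03 [268.2 190.1] [245.4 256.4]
jars [0.76431601 0.14996482 0.145     ] [0.75927209 0.25459644 0.16      ] cab frame bottle [-0.05084962 -0.02827749]
0.3 -0.4 1 [[-0.3, 0.7, -0.46, 2.04, 2.04, 1.3, -1.01], [-0.29, 0.63, -0.66, 2.15, 1.91, 1.46, -1.0], [-0.26, 0.63, -0.84, 2.2, 1.84, 1.59, -0.99]]
0.3 -0.4 -1 [[-1.2, 0.74, 0.54, 2.08, 1.79, 0.81, 1.87], [-1.4, 0.6, 0.54, 2.21, 1.6, 0.92, 1.96], [-1.35, 0.48, 0.34, 2.25, 1.53, 1.09, 2.03]]
0.3 -0.3 1 [[-0.25, 0.67, -0.46, 2.1, 2.16, 1.24, -1.04], [-0.21, 0.6, -0.69, 2.24, 2.03, 1.4, -1.02], [-0.14, 0.6, -0.91, 2.3, 1.95, 1.54, -0.99]]
0.3 -0.3 -1 [[-1.17, 0.71, 0.54, 2.14, 1.99, 0.8, 1.75], [-1.19, 0.51, 0.34, 2.28, 1.83, 0.99, 1.9], [-1.33, 0.42, 0.34, 2.35, 1.69, 1.06, 1.95]]
0.3 -0.2 1 [[-0.2, 0.65, -0.46, 2.15, 2.3, 1.18, -1.07], [-0.11, 0.57, -0.73, 2.31, 2.17, 1.34, -1.03], [-0.14, 0.5, -0.83, 2.39, 2.04, 1.4, -1.04]]
0.3 -0.2 -1 [[-0.95, 0.63, 0.34, 2.18, 2.21, 0.9, 1.74], [-1.14, 0.47, 0.34,
[... 2421 characters left out ...]
16, -1.1, 2.24, 1.49, 0.81, -0.45]]
0.65 -0.2 -1 [[-1.35, 0.64, 0.93, 2.12, 2.05, 0.17, 1.85], [-1.56, 0.28, 0.96, 2.26, 1.48, 0.41, 2.54], None]
0.65 -0.1 1 [[0.1, 0.5, -0.67, 2.09, 1.99, 0.7, -0.61], [0.26, 0.27, -0.92, 2.23, 1.76, 0.69, -0.52], [0.62, 0.11, -1.31, 2.29, 1.57, 0.64, -0.41]]
0.65 -0.1 -1 [[-1.16, 0.51, 0.74, 2.15, 2.3, 0.25, 1.79], [-1.69, 0.31, 1.17, 2.31, 1.77, 0.26, 2.35], None]
0.65 0 1 [[0.18, 0.49, -0.7, 2.11, 2.11, 0.61, -0.62], [0.38, 0.24, -0.96, 2.26, 1.89, 0.55, -0.53], [-0.55, -0.06, -0.06, 2.38, 1.62, 0.43, -0.42]]
0.65 0 -1 [[-0.76, 0.4, 0.33, 2.16, 2.37, 0.34, 1.96], [-1.68, 0.27, 1.24, 2.35, 2.28, 0.2, 1.97], None]
[ 0.95  0.15 -1.43  2.11 -0.04  0.92 -0.43]
```

```bash
cat >> a.py <<'E'
B=np.array([.680,.1745])
def btool(b,z,pitch,hd,back=0,fwd=.005):
    x=np.array([np.cos(pitch)*np.cos(hd),np.cos(pitch)*np.sin(hd),-np.sin(pitch)])
    zz=np.array([-np.sin(hd),np.cos(hd),0])
    xh=np.array([np.cos(hd),np.sin(hd),0])
    return np.array([*b,z])+fwd*xh-back*x+OFF*x,quat(x,zz)
E
python3 - <<'E'
from a import *
env.servo_line([.42,.12,.22],vel=.2); st("mid")
jaws.command_gripper(.085)
pit,hd=.6,CY-.12
p,q=btool(B,.08,pit,hd,.13); print(p, env.ik(p,q))
env.goto(p,q); st("pre"); print(env.read_qpos().round(2))
snap("s7")
E
```

```text
mid t14.71 F [-0.3  0.7 -0.5] p [0.4191 0.1209 0.219 ] op 0.0598
[0.59333877 0.18037073 0.14284471] [-0.82469554  0.09218313  0.13496316  2.3316284   1.70360546  0.6007944
 -0.66227682]
pre t17.44 F [ 0.1 -1.   0.1] p [0.5936 0.1799 0.1431] op 0.0850
[-0.82  0.09  0.13  2.33  1.7   0.6  -0.66]
```

View pics/s7.png

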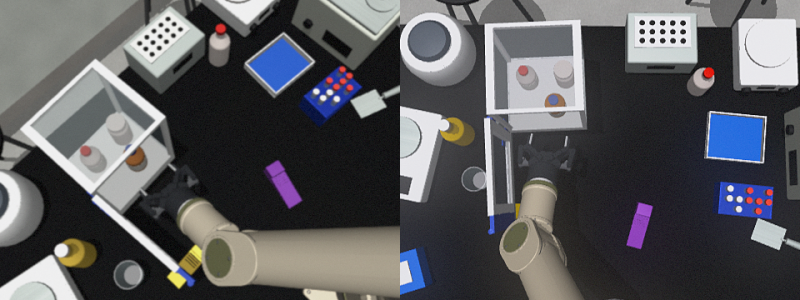

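```bash
python3 - <<'E'
from a import *
pit,hd=.6,CY-.12
p,q=btool(B,.08,pit,hd,.0); env.servo_line(p,vel=.12); st("at")
jaws.command_gripper(.05,35); st("grip"); env.wait(.2)
snap("s8")
d=load("tops8")["img"][80:330,160:420,::-1];e=load("sides8")["img"][130:330,140:348,::-1]
cv2.imwrite("pics/c8.png",np.hstack([cv2.resize(d,(416,400)),cv2.resize(e,(384,400))]))
E
```

```text
at t18.77 F [0.3 0.3 0.4] p [0.7001 0.1734 0.0697] op 0.0852
grip t19.15 F [-3.  -1.3  4.9] p [0.7006 0.1732 0.0702] op 0.0569
```

View pics/c8.png

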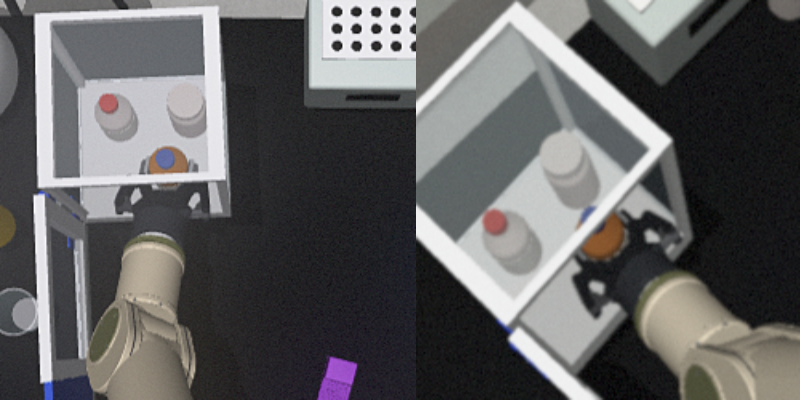

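```bash
python3 - <<'E'
from a import *
p=env.read_ee_pos()
p=p+[0,0,.037]; env.servo_line(p,vel=.08); st("lift")
u=rot2(CY)@np.array([-1,0])
for L in(.15,.14,.13,.12):
    try:
        env.servo_line(p+np.array([*(u*L),.01]),vel=.12); print("L",L); break
    except env.IKError as e: print(L,e)
st("out"); print(env.read_qpos().round(2))
snap("s9")
E
```

```text
lift t20.07 F [-0.2 -0.4 -3.8] p [0.7001 0.1732 0.1062] op 0.0571
0.15 the arm cannot follow that straight line within its joint ranges
0.14 the arm cannot follow that straight line within its joint ranges
L 0.13
out t21.31 F [ 0.9  0.  -3.4] p [0.5714 0.1663 0.1173] op 0.0572
[-0.83  0.1   0.13  2.4   1.81  0.62 -0.8 ]
```

View pics/s9.png

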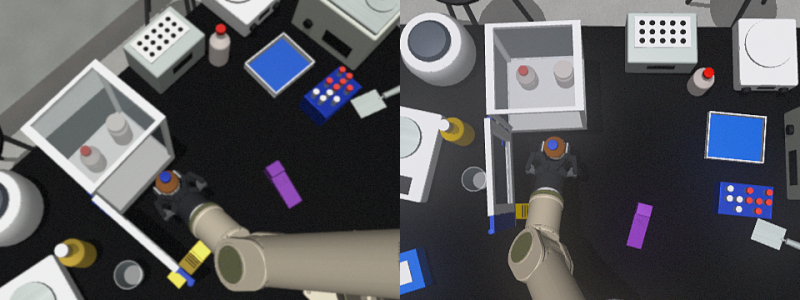

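```bash
python3 - <<'E'
from a import *
d=load("tops9");h=hsv(d);m=((h[...,0]>100)&(h[...,0]<125)&(h[...,1]>150)).astype(np.uint8);b=np.zeros_like(m);b[190:260,440:525]=1;m&=b
c=max(cv2.findContours(m,0,2)[0],key=cv2.contourArea);r=cv2.minAreaRect(c);print(r,ray(d,*r[0],.012));print([ray(d,*x,.012)[:2].round(3).tolist() for x in cv2.boxPoints(r)])
C=cloud(d);k=(C[...,0]>.38)&(C[...,0]<.56)&(C[...,1]<-.25)&(C[...,1]>-.5)&(C[...,2]>.06);P=C[k];print("rack",P.min(0),P.max(0))
T=np.array([.605,-.365])
for pit in(.6,):
  for hd in(-40,-55,-70,-85):
    o=[]
    for t,z in((T,.06),(T,.14),(np.array([.57,-.1]),.14)):
        q=env.ik(*btool(t,z,pit,np.radians(hd)));o.append(None if q is None else q.round(2).tolist())
    print(hd,o)
E
```

```text
((482.20904541015625, 224.70083618164062), (63.37501907348633, 50.971622467041016), 5.194429397583008) [ 0.60240856 -0.35836633  0.012     ]
[[0.545, -0.273], [0.673, -0.287], [0.66, -0.444], [0.532, -0.429]]
rack [ 0.38014718 -0.44439871  0.06041835] [ 0.46774925 -0.28625477  0.10907968]
-40 [[0.12, 0.46, 0.26, 2.17, 2.61, 0.44, -1.38], [0.06, 0.28, 0.31, 2.16, 2.32, 0.3, -1.03], [-0.47, 0.14, 0.17, 2.33, 1.54, 0.75, -0.7]]
-55 [[0.05, 0.49, 0.2, 2.09, 1.93, 0.56, -0.97], [0.02, 0.33, 0.22, 2.08, 1.67, 0.53, -0.64], [-0.69, 0.26, 0.34, 2.19, 1.25, 0.91, -0.68]]
-70 [[0.03, 0.56, 0.13, 1.96, 1.51, 0.76, -0.78], [-0.06, 0.42, 0.23, 1.95, 1.34, 0.76, -0.55], [-0.68, 0.38, 0.34, 2.03, 1.02, 1.08, -0.68]]
-85 [[-0.15, 0.67, 0.31, 1.8, 1.12, 0.88, -0.67], [-0.27, 0.56, 0.46, 1.8, 0.99, 0.89, -0.49], [-0.65, 0.5, 0.35, 1.85, 0.82, 1.25, -0.69]]
```

```bash
python3 - <<'E'
from a import *
T=np.array([.604,-.355]);hd=np.radians(-65)
env.servo_line(env.read_ee_pos()+[0,-.1,.02],vel=.15); st("w1")
p,q=btool(np.array([.57,-.1]),.14,.6,hd); env.servo_line(p,vel=.15,rotation=q); st("w2")
p,q=btool(T,.12,.6,hd); env.servo_line(p,vel=.18,rotation=q); st("over")
p,q=btool(T,.064,.6,hd); env.servo_line(p,vel=.1); st("near")
snap("s10")
d=load("tops10")["img"][150:340,360:600,::-1];e=load("sides10")["img"][60:260,300:540,::-1]
cv2.imwrite("pics/c10.png",np.hstack([cv2.resize(d,(400,330)),cv2.resize(e,(400,330))]))
E
```

```text
Traceback (most recent call last):
cell.IKError: the arm cannot follow that straight line within its joint ranges
```

```bash
python3 - <<'E'
from a import *
p0=env.read_ee_pos()
z=.137
ok=False
for bx,by,h in((.56,.06,-25),(.56,.06,-35),(.56,.10,-20),(.555,.10,-30),(.565,.08,-40)):
    p,q=btool(np.array([bx,by]),z,.6,np.radians(h))
    try: env.servo_line(p,vel=.13,rotation=q); print(bx,by,h); ok=True; break
    except env.IKError as e: print(bx,by,h,e)
st("w1"); print(env.read_qpos().round(2))
E
```

```text
0.56 0.06 -25
w1 t22.45 F [ 0.4 -0.3 -3.9] p [0.5785 0.0519 0.1263] op 0.0575
[-0.79  0.12  0.18  2.35  1.52  0.78 -0.72]
```

```bash
python3 - <<'E'
from a import *
T=np.array([.604,-.355]);hd=np.radians(-65)
p,q=btool(np.array([.57,-.1]),.14,.6,hd); env.servo_line(p,vel=.15,rotation=q); st("w2")
p,q=btool(T,.12,.6,hd); env.servo_line(p,vel=.18,rotation=q); st("over")
p,q=btool(T,.064,.6,hd); env.servo_line(p,vel=.1); st("near")
snap("s10")
d=load("tops10")["img"][150:340,360:600,::-1];e=load("sides10")["img"][60:260,300:540,::-1]
cv2.imwrite("pics/c10.png",np.hstack([cv2.resize(d,(400,330)),cv2.resize(e,(400,330))]))
E
```

```text
w2 t23.73 F [ 0.4 -0.2 -3. ] p [ 0.5785 -0.1177  0.1293] op 0.0571
over t25.32 F [ 0.5  1.1 -3.8] p [ 0.6131 -0.3723  0.1093] op 0.0569
near t26.02 F [ 0.  -0.  -3.7] p [ 0.613  -0.3734  0.054 ] op 0.0568
```

View pics/c10.png

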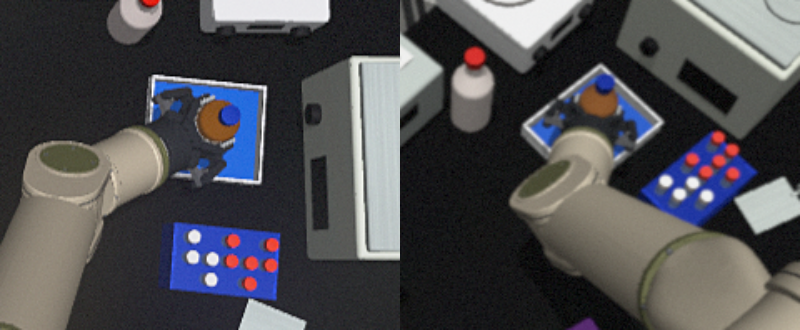

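```bash
python3 - <<'E'
from a import *
p,q=btool(np.array([.604,-.355]),.064,.6,np.radians(-65))
for dz in np.arange(.004,.016,.002):
    env.servo_line(p-[0,0,dz],vel=.02); F=env.read_wrist_force(); print(round(dz,3),F.round(1))
    if F[2]>-1: break
pf=p-[0,0,dz]
jaws.command_gripper(.07); st("open")
x=Rn.from_quat(np.r_[q[1:],q[0]]).as_matrix()[:,0]
env.servo_line(pf-x*.11,vel=.12); st("back")
snap("s11")
d=load("tops11")["img"][150:340,360:600,::-1];e=load("sides11")["img"][60:260,300:540,::-1]
cv2.imwrite("pics/c11.png",np.hstack([cv2.resize(d,(400,330)),cv2.resize(e,(400,330))]))
E
```

```text
0.004 [-0.6 -0.1 -3.6]
0.006 [-0.5  0.8 -3.2]
0.008 [-0.3 -0.6 -2.9]
0.01 [ 1.1 -0.7 -0.3]
open t27.51 F [ 0.1 -0.9 -0.6] p [ 0.6127 -0.3735  0.0435] op 0.0702
back t28.57 F [ 0.3 -0.   0.1] p [ 0.5741 -0.2918  0.1053] op 0.0698
```

View pics/c11.png

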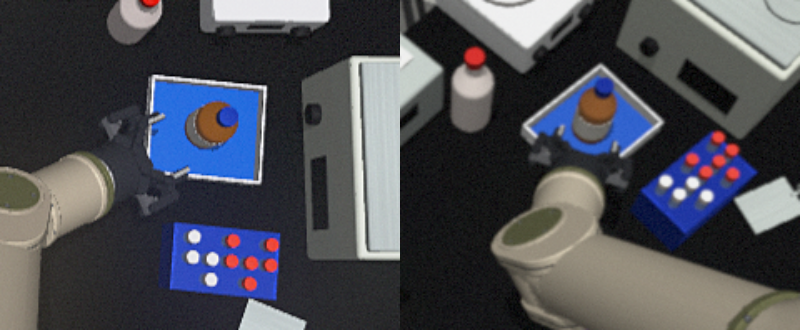

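View pics/s11.png

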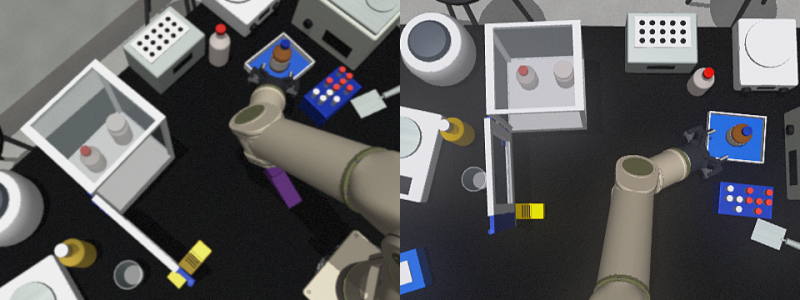

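```bash
python3 - <<'E'
from a import *
env.servo_line(env.read_ee_pos()+[-.02,.04,.12],vel=.2); env.wait(.5); st()
snap("s12")
a=load("top0");b=load("tops12")
df=np.abs(a["img"].astype(int)-b["img"]).max(2)
for n,(x0,y0,x1,y1) in dict(rack=(460,275,532,325),wash=(420,138,462,178),det=(120,195,172,238),beaker=(150,255,192,295),jars=(205,130,295,168),purple=(345,300,385,362),tray=(440,188,525,260)).items():
    print(n,(df[y0:y1,x0:x1]>60).sum())
d=b;C=cloud(d);m=(C[...,2]>.292)&(C[...,2]<.315)&(C[...,0]<.585)&(C[...,0]>.3)&(C[...,1]>.25)&(C[...,1]<.36)
P=C[m][:,:2].astype(np.float32);print("door line deg",cv2.minAreaRect(P))
H=hsv(d);m=(H[...,0]>18)&(H[...,0]<35)&(H[...,1]>120)&(H[...,2]>60)&(C[...,1]<.31)&(C[...,0]<.5)
P=C[m];print("wedge visible",P.min(0),P.max(0))
cv2.imwrite("pics/c12.png",cv2.resize(d["img"][190:330,170:370,::-1],(800,560)))
E
```

```text
t29.97 F [-0.1  1.2 -0.8] p [ 0.5539 -0.252   0.2251] op 0.0698
rack 0
wash 0
det 0
beaker 317
jars 0
purple 2152
tray 670
door line deg ((0.4603474736213684, 0.3043835461139679), (0.24926486611366272, 0.01606174372136593), 4.071191310882568)
wedge visible [ 0.35752893  0.05188844 -0.00517747] [0.41809318 0.29318646 1.39685794]
```

View pics/c12.png

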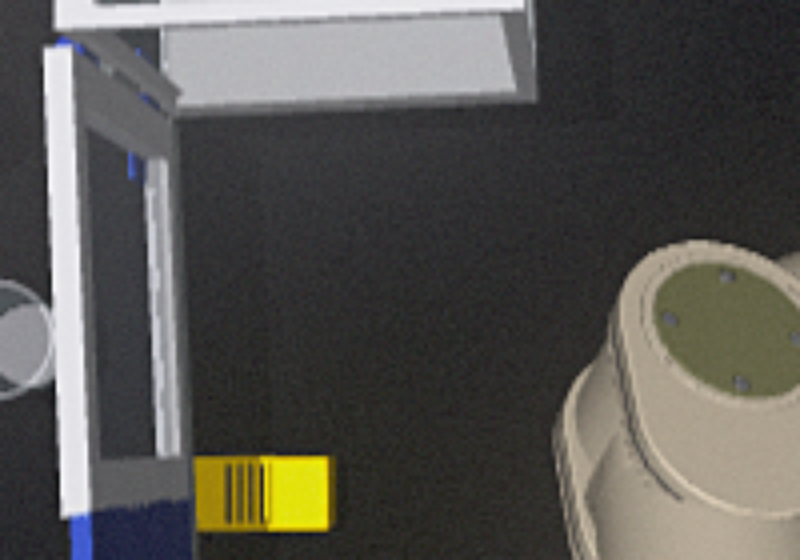

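View pics/s12.png

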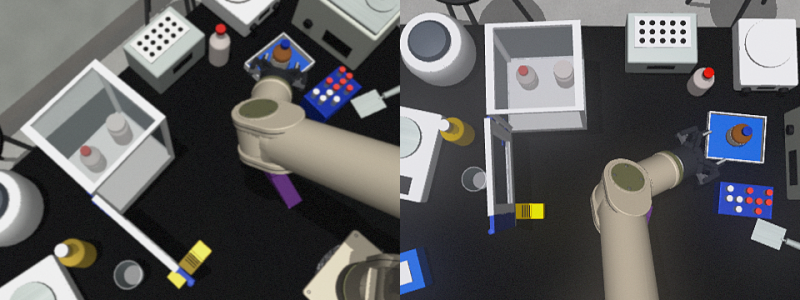

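```bash
python3 - <<'E'
from a import *
a=load("side0")["img"].astype(int);b=load("sides12")["img"]
print("beaker side diff",(np.abs(a-b).max(2)[365:412,212:258]>60).sum())
a=load("top0")["img"].astype(int);b=load("tops10")["img"];b2=load("tops7")["img"]
print("purple diff",(np.abs(a-b2).max(2)[300:362,345:385]>60).sum(),(np.abs(a-b).max(2)[300:362,345:385]>60).sum())
ticket.sign_off();print(env.read_t())
E
```

```text
beaker side diff 0
purple diff 0 2243
the job is handed in; nothing more can be done
the job is handed in; nothing more can be done
```

The job is handed in at about 30 s of the 72 s allowed: the door is wedged open and the amber bottle with the blue cap stands in the spill tray.

**What I did:** I hooked the blue pull from behind with the yellow wedge and drew the door open. I left the wedge flat on the inner side of the door with its thin end jammed under it. Only then did I take the bottle out, keeping it upright, and lower it until the tray took its weight before letting go.

**Last checks:**
- **Door and wedge:** the door stands at about 89° and had not moved from just after I let go of the wedge until the last picture. The thin end is under the door near the pull.
- **Bottle:** it stands upright inside the tray in both views.
- **Forces:** the wrist force readings I took stayed under about 20 N.
- **Other things:** picture comparisons show the rack, wash bottle, detergent and both jars unchanged.
- **Disagreements:** the top view flagged a change at the beaker, where the open door overlaps it; the side view shows no change. The purple look-alike was flagged too, because the arm covers it in the later top pictures. It was unmoved in the last clear comparison, before I grasped the bottle, and nothing went near it at bench height afterwards. The tray area also differs, as expected with the bottle in it; I did not measure separately whether the tray itself moved.

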